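# Check-weigh a tub of plant feed on the pan balance

## Task

The sealed white tub with the green lid on the balance should weigh 600 g: check it by setting the 500 g weight (blue knob) and the 100 g weight (yellow knob) gently and upright on the empty pan, so that the beam comes level. Leave the tub on its pan and the 200 g weight (red knob) where it stands.

Things in the scene. Friction and masses are not known exactly. Their poses are not given: they have to be found in the camera images.
- empty_pan (a point): centre of the empty pan's upper face on the green balance. Pan: flat round white disc, 144 mm across, no rim; always level; the load may stand anywhere on it. Face 120 mm above the bench at the start (on its stop), 100 mm when the beam is level; stays up until both weights are on, then sinks, damped. The other pan (with the tub) is 280 mm off along +y of this frame.
- tub: the sealed white tub with green lid that is being checked: upright, 80 mm in diameter, 95 mm high, about 600 g; stands loose on the other, lowered pan (face 80 mm above the bench at the start, tub top at 175 mm). Origin at the centre of its underside, z up. Not to be handled; it rises 20 mm as the beam levels.
- weight_500: the 500 g weight: upright plain steel cylinder 42 mm in diameter and 46 mm high, with a blue round knob (29 mm wide) on top to 59 mm overall; mass 500 g. Origin at the centre of its underside, z up. Stands loose on the bench.
- weight_200: the 200 g weight: upright plain steel cylinder 32 mm in diameter and 34 mm high, with a red round knob (22 mm wide) on top to 47 mm overall; mass 200 g. Origin at the centre of its underside, z up. Stands loose on the bench. Not needed: a bystander.
- weight_100: the 100 g weight: upright plain steel cylinder 24 mm in diameter and 28 mm high, with a yellow round knob (17 mm wide) on top to 41 mm overall; mass 100 g. Origin at the centre of its underside, z up. Stands loose on the bench.

How it is judged:
By the outcome, as a careful person would: the job done as asked, in the order asked, and still so for the second after the job is handed in, with the robot touching nothing.
It also fails if it takes over 61 s, if anything falls off the work surface, if the arm or the gripper's body presses on something with over 40 N, if the wrist force passes 120 N, or if a joint passes its speed limit or range.

## Robot

A 7-joint arm with a two-finger parallel gripper is mounted at the origin on the work surface. World frame = base frame: x ahead of the robot, y to its left, z up, the work surface at z = 0. Lengths are in m, angles in rad, forces in N, time in s.
With the tool pointing down it reaches from about 0.425 to 0.975 m from the base axis. Payload 16.7 kg.
Tool frame: the origin (TCP) lies between the finger pads; the fingertips stand 19 mm ahead of it and the grasp point (between the pads) is the TCP (bot.finger_overhang is the distance from the TCP to the fingertips, in m); z points along the fingers, y is the direction in which the jaws open and shut (so a half turn about z gives the same grasp; the last joint's range is limited). The gripper opens to 85 mm and grips with 20 to 120 N. Pads are 22 mm wide; open, the fingers measure 114 mm over their backs; the gripper's body (76 mm by 85 mm) begins 54 mm behind the grasp point. The pads swing forward as they close: fully open they stand 13 mm farther back than shut.
Start: joints at [-1.357, 0.426, 0.074, 1.606, -0.034, 1.111, -0.067], TCP at [0.24, 0.631, 0.25] pointing down, gripper open.
Joint ranges: [-2.85, 2.85], [-0.5, 2.14], [-1.23, 1.37], [0.21, 2.46], [-1.02, 4.16], [0.16, 2.05], [-2.73, 2.73]. Speed limits (rad/s): [1.89, 1.89, 2.39, 2.39, 3.01, 3.01, 3.01].

## Interface

Orientations are given as [roll, pitch, yaw] about the fixed x, y, z axes, in that order (R = Rz(yaw) Ry(pitch) Rx(roll)).
In Python, from station import bot, grab_frame, hand_in, models gives the robot as it stands.
- The arm moves only by the tool play_rows, never from a script. Its argument "plan" is a list of rows, each an object of numbers: "hand": the opening, from 0 (shut) to 1 (fully open); "dx", "dy", "dz": the shift along the tool's x, y, z in cm; "yaw": the turn about the tool's z in rad. In form: [{"hand": .., "dx": .., "dy": .., "dz": .., "yaw": ..}, ...]. A call has exactly 5 rows; each row is the pose to reach, as a shift and turn from the pose measured when the call began, along the tool's axes at that moment; what a row does not reach only later rows make up. A row lasts 1/10 s, in which the tool goes at most 50 mm and 8.59 degrees, less where a joint would pass 70% of its speed; a pose out of reach is approached as far as the arm can. A call with a gripper value outside its range is refused whole. The fingers move at their own pace and stop on an object; "squeeze" is the grip in N (left out, the last holds). Time passes only in rows, so rows that repeat a pose let the fingers close, or fill a call up. It gives the time, the measured TCP pose, the force and the opening at its end, in the units of the state.
- bot.state(): the state, without advancing time (a new reading comes with each control period).
- grab_frame(name): name is "scene" or "top"; returns a dict with "img" (400x640x3 uint8, blue, green, red), "fx", "fy", "cx", "cy" (pixels), "world_to_cam" (4x4, takes a point from world to camera coordinates). Camera axes: x right, y down, z forward; pixel columns grow to the right and rows downward; lengths in m; the calibration is good to about 2 mm. A picture is of the moment at which its call begins. There is no depth.
- hand_in(): hands the job in, once; it reports no verdict.
Trained networks look in the newest picture that a camera, given by its name, has taken for a name from the list of things; names that differ only in an ending like _2 or _b are one class to them, and where a whole thing is asked for, a point or a joint stands for the part that bears it (a point fixed in the world has none). Each returns a list of dicts, best first, with "p" (0 to 1); they miss things now and then, are a little off and sometimes report something else, mostly with a low value. They report only what shows in the picture. A call takes as long as a camera call.
- models.boxes_of(camera, target): "location" ([column, row] in pixels, amid what is visible of it).
The state is a dict: "time_s": time; "joints": joint angles; "qvel": joint speeds; "joint_efforts": joint torques, N m; "position": TCP position; "tool_rot": TCP orientation; "ft_force": force on the tool from outside, world axes, zero at the start; "wrist_torque": the same for the moment, N m; "width": finger opening in m.
Only numpy, scipy, OpenCV 4.12 (cv2) and the standard library are available. Lean on these libraries where they do the work, as an engineer would, in place of code of your own. Each camera call takes 0.05 s, during which the arm holds its last target.

## Working session

There is one attempt and no reset: what is moved stays moved. The work goes in short steps, Python scripts to look and compute and a tool call to move; the robot and the scene stay as the last step left them, time stands still between calls to the robot, and variables do not carry over. Pictures are saved under pics/ and viewed, and the job is handed in when it is done.

Besides the shell and the picture viewer there is one more tool, called after "Call:" in YAML: its name, and indented under it one key for each argument. play_rows: Moves the arm, as the interface text tells. Its arguments: {"type":"object","properties":{"plan":{"type":"array","items":{"type":"object","properties":{"hand":{"type":"number"},"dx":{"type":"number"},"dy":{"type":"number"},"dz":{"type":"number"},"yaw":{"type":"number"}}}},"squeeze":{"type":"number"}},"required":["plan"]}

```bash
ls; mkdir -p pics
cat > h.py <<'E'
from station import bot, grab_frame, hand_in, models
import numpy as np, cv2
def ray(f,px):
    M=np.array(f["world_to_cam"]);R=M[:3,:3];t=M[:3,3]
    d=R.T@np.array([(px[0]-f["cx"])/f["fx"],(px[1]-f["cy"])/f["fy"],1.]);return -R.T@t,d
def atz(f,px,z):
    c,d=ray(f,px);return c+d*(z-c[2])/d[2]
def proj(f,p):
    M=np.array(f["world_to_cam"]);q=M[:3,:3]@np.array(p)+M[:3,3]
    return [f["fx"]*q[0]/q[2]+f["cx"],f["fy"]*q[1]/q[2]+f["cy"]]
E
python3 - <<'E'
from h import *
for n in ("scene","top"):
    f=grab_frame(n);cv2.imwrite(f"pics/{n}0.png",f["img"])
    print(n,ray(f,(320,200)))
    for t in ("empty_pan","tub","weight_500","weight_200","weight_100"):
        for r in models.boxes_of(n,t)[:2]: print(t,r, {z:atz(f,r["location"],z).round(3)[:2].tolist() for z in (.02,.04,.12)})
print(bot.state())
E
```

```text
pics
scene (array([ 1.08546568, -0.38193368,  0.73986341]), array([-0.5544993 ,  0.41531089, -0.72146162]))
tub {'location': [422.3, 109.9], 'p': 0.74} {0.02: [0.443, 0.454], 0.04: [0.461, 0.431], 0.12: [0.532, 0.338]}
weight_500 {'location': [231.3, 286.5], 'p': 0.81} {0.02: [0.603, -0.232], 0.04: [0.616, -0.236], 0.12: [0.67, -0.253]}
weight_500 {'location': [232.5, 225.3], 'p': 0.75} {0.02: [0.474, -0.154], 0.04: [0.491, -0.16], 0.12: [0.559, -0.186]}
weight_200 {'location': [231.3, 286.5], 'p': 0.81} {0.02: [0.603, -0.232], 0.04: [0.616, -0.236], 0.12: [0.67, -0.253]}
weight_200 {'location': [232.5, 225.3], 'p': 0.75} {0.02: [0.474, -0.154], 0.04: [0.491, -0.16], 0.12: [0.559, -0.186]}
weight_100 {'location': [231.3, 286.5], 'p': 0.81} {0.02: [0.603, -0.232], 0.04: [0.616, -0.236], 0.12: [0.67, -0.253]}
weight_100 {'location': [232.5, 225.3], 'p': 0.75} {0.02: [0.474, -0.154], 0.04: [0.491, -0.16], 0.12: [0.559, -0.186]}
top (array([ 0.30201181, -0.01246047,  1.15230666]), array([ 0.21890022,  0.00360236, -0.97588484]))
empty_pan {'location': [299.4, 197.3], 'p': 0.74} {0.02: [0.
[... 975 characters left out ...]
: [0.466, -0.14]}
{'time_s': 0.6, 'joints': array([-1.3575154 ,  0.42610373,  0.07388603,  1.60605375, -0.03409313,
        1.11077569, -0.0670671 ]), 'qvel': array([-0.00161844, -0.00134295, -0.00080815,  0.00112379,  0.00089273,
       -0.00122467, -0.00142497]), 'joint_efforts': array([-2.31239661e-03, -9.49112391e+01,  3.75447214e+00, -4.63736343e+01,
        1.91102974e-02,  2.49603800e-03, -1.45982239e-05]), 'position': array([0.2395354 , 0.63100814, 0.25027513]), 'tool_rot': array([-3.14150846e+00, -2.49469678e-05,  2.77880092e+00]), 'ft_force': array([ 0.05494203,  0.09072286, -0.34270874]), 'wrist_torque': array([ 0.06663872,  0.02930182, -0.00046757]), 'width': 0.08520181523984544}
```

View pics/scene0.png

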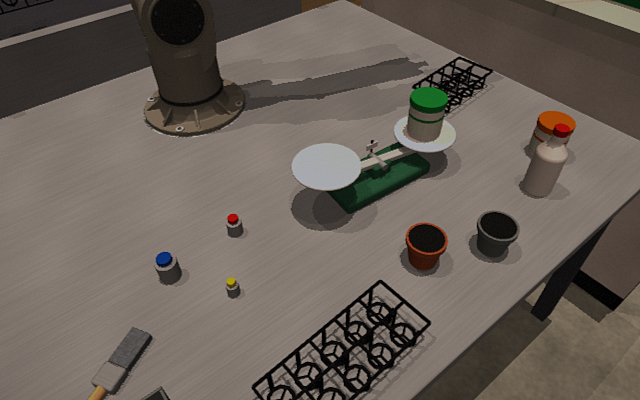

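View pics/top0.png

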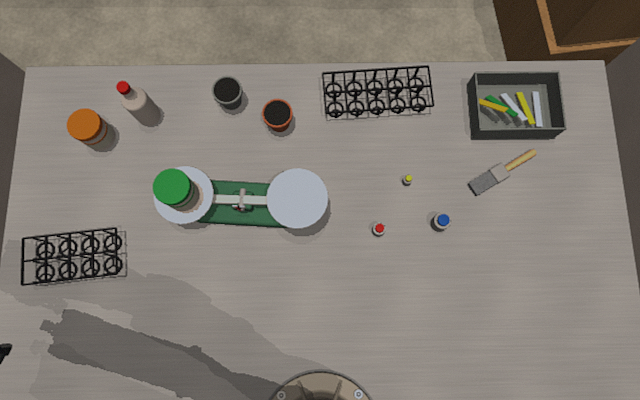

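The scene view shows the blue knob at about (165,260), yellow (232,282), red (233,219), and the empty pan at (327,167). In the top view they are at (442,219), (408,179), (379,229) and (297,198). Next I'll refine these with colour blobs.

```bash
cat >> h.py <<'E'
def blob(img,lo,hi,near,r=25,big=False):
    h=cv2.cvtColor(img,cv2.COLOR_BGR2HSV);m=cv2.inRange(h,lo,hi)
    k=np.zeros_like(m);cv2.circle(k,tuple(map(int,near)),r,255,-1);m&=k
    n,l,s,c=cv2.connectedComponentsWithStats(m)
    if n<2: return None
    i=1+np.argmax(s[1:,4]);return c[i],s[i]
COL={'blue':((100,120,50),(130,255,255)),'yellow':((22,120,80),(35,255,255)),'red':((0,150,80),(8,255,255))}
def tri(fs,pxs):
    A=np.zeros((3,3));b=np.zeros(3)
    for f,p in zip(fs,pxs):
        c,d=ray(f,p);d/=np.linalg.norm(d);P=np.eye(3)-np.outer(d,d);A+=P;b+=P@c
    return np.linalg.solve(A,b)
E
python3 - <<'E'
from h import *
s=grab_frame("scene");t=grab_frame("top")
for n,a,b,z in (('blue',(165,260),(442,219),.053),('yellow',(232,282),(408,179),.035),('red',(233,219),(379,229),.041)):
    x=blob(s["img"],*COL[n],a);y=blob(t["img"],*COL[n],b);print(n,x,y)
    print(' scene',atz(s,x[0],z).round(4),'top',atz(t,y[0],z).round(4),'tri',tri([s,t],[x[0],y[0]]).round(4))
# pans
for f,c,nm in ((s,(327,167),'s'),(t,(297,198),'t')):
    g=f["img"];v=g.astype(int)
    r=blob(g,(0,0,150),(180,45,255),c,50);print(nm,r,atz(f,(r[1][0]+r[1][2]/2-.5,r[1][1]+r[1][3]/2-.5),.12).round(4),atz(f,r[0],.12).round(4))
for nm,f in (('s',s),('t',t)): print(nm,f["fx"],f["img"][198 if nm=='t' else 167, 297 if nm=='t' else 327])
big=cv2.resize(t["img"][140:260,240:480],None,fx=3,fy=3);cv2.imwrite("pics/t1.png",big)
E
```

```text
blue (array([163.04794521, 257.65753425]), array([156, 252,  15,  12, 146], dtype=int32)) (array([443.03, 219.71]), array([438, 215,  11,  11, 100], dtype=int32))
 scene [ 0.4884 -0.3069  0.053 ] top [ 0.4952 -0.3086  0.053 ] tri [ 0.494  -0.3073  0.0593]
yellow (array([230.48148148, 280.62962963]), array([227, 277,   8,   8,  54], dtype=int32)) (array([408.28125, 177.8125 ]), array([406, 175,   6,   7,  32], dtype=int32))
 scene [ 0.6007 -0.2302  0.035 ] top [ 0.6073 -0.2326  0.035 ] tri [ 0.6054 -0.2315  0.0417]
red (array([232.24615385, 217.36923077]), array([228, 214,  10,   8,  65], dtype=int32)) (array([379.23636364, 227.67272727]), array([375, 224,   9,   9,  55], dtype=int32))
 scene [ 0.4724 -0.1502  0.041 ] top [ 0.4795 -0.1533  0.041 ] tri [ 0.4785 -0.1524  0.0478]
s (array([327.59549719, 165.87767355]), array([ 292,  143,   85,   47, 2665], dtype=int32)) [0.5518 0.0561 0.12  ] [0.5432 0.0463 0.12  ]
t (array([300.16666667, 191.698597  ]), array([ 247,  149,  100,   79, 4134], dtype=int32)) [0.5629 0.0457 0.12  ] [0.5539 0.0372 0.12  ]
s 455.2920953348238 [171 169 167]
t 457.0285055843465 [184 175 169]
```

View pics/t1.png

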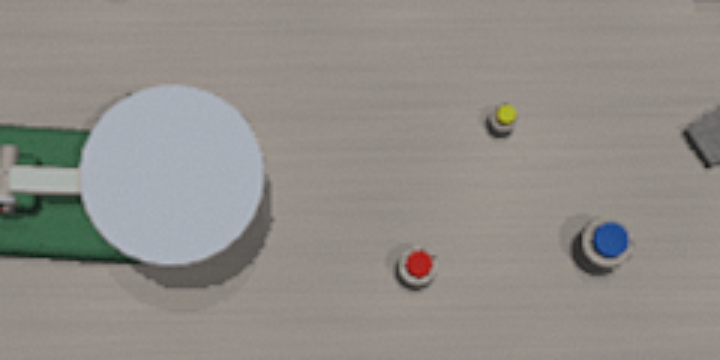

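```bash
cat >> h.py <<'E'
from scipy.spatial.transform import Rotation as Ro
def go(x,y,z,yaw=None):
    s=bot.state();R=Ro.from_euler('xyz',s["tool_rot"])
    d=R.inv().apply(np.array([x,y,z])-s["position"])*100
    a=0
    if yaw is not None:
        T=Ro.from_euler('xyz',[np.pi,0,np.radians(yaw)]);a=(R.inv()*T).as_rotvec()
    print("t",round(s["time_s"],2),"pos",s["position"].round(4),"rot",np.degrees(s["tool_rot"]).round(1),"j",s["joints"].round(2),"F",s["ft_force"].round(2),"w",round(s["width"],4))
    print("dx dy dz",d.round(2),"yaw",np.round(a,3))
E
python3 - <<'E'
from h import *
t=grab_frame("top");g=t["img"].astype(int)
m=((g[...,0]-g[...,2])>8).astype(np.uint8)*255
k=np.zeros_like(m);cv2.circle(k,(297,198),45,255,-1);m&=k
n,l,s,c=cv2.connectedComponentsWithStats(m);i=1+np.argmax(s[1:,4]);print(s[i],c[i],atz(t,c[i],.12).round(4))
go(.50,.42,.29,145)
go(.56,.04,.27,95)
E
```

```text
[ 253  168   75   60 3275] [292.00854962 199.05129771] [0.5367 0.0561 0.12  ]
t 0.75 pos [0.2396 0.631  0.2503] rot [-180.    -0.   159.2] j [-1.36  0.43  0.07  1.61 -0.03  1.11 -0.07] F [-0.3   1.03  0.13] w 0.085
dx dy dz [-31.84 -10.49  -3.97] yaw [-0.    -0.     0.248]
t 0.75 pos [0.2396 0.631  0.2503] rot [-180.    -0.   159.2] j [-1.36  0.43  0.07  1.61 -0.03  1.11 -0.07] F [-0.3   1.03  0.13] w 0.085
dx dy dz [-50.94 -43.88  -1.97] yaw [-0.    -0.     1.121]
```

Call:
play_rows:
  plan:
    - {"hand":1,"dx":-6,"dy":-2,"dz":-2,"yaw":0.05}
    - {"hand":1,"dx":-12,"dy":-4,"dz":-4,"yaw":0.1}
    - {"hand":1,"dx":-18,"dy":-6,"dz":-4,"yaw":0.15}
    - {"hand":1,"dx":-24,"dy":-8,"dz":-4,"yaw":0.2}
    - {"hand":1,"dx":-30,"dy":-10,"dz":-4,"yaw":0.25}

```text
time_s: 1.25
position: [0.4307, 0.4747, 0.2895]
tool_rot: [3.141, -0.0, 2.527]
ft_force: [0.5, 1.1, -0.3]
width: 0.0854
```

```bash
python3 -c "
from h import *
f=grab_frame('top');print(atz(f,(297.3,198.2),.12))
go(.56,.04,.28,95)"
```

```text
[0.53853937 0.04386478 0.12      ]
t 1.3 pos [0.4383 0.4678 0.2898] rot [180.    0.2 144.1] j [-1.08  0.34  0.21  1.65 -0.07  1.16  0.09] F [ 7.3  -7.71  0.5 ] w 0.0855
dx dy dz [-34.95 -27.5    1.1 ] yaw [0.002 0.003 0.856]
```

Call:
play_rows:
  plan:
    - {"hand":1,"dx":-4,"dy":-3,"dz":0,"yaw":0.12}
    - {"hand":1,"dx":-8,"dy":-6,"dz":0,"yaw":0.24}
    - {"hand":1,"dx":-12,"dy":-9,"dz":0,"yaw":0.36}
    - {"hand":1,"dx":-16,"dy":-12,"dz":0,"yaw":0.48}
    - {"hand":1,"dx":-20,"dy":-15,"dz":0,"yaw":0.6}

```text
time_s: 1.8
position: [0.5092, 0.2376, 0.2907]
tool_rot: [3.138, 0.002, 1.91]
ft_force: [0.8, 0.2, -0.0]
width: 0.0853
```

```bash
python3 -c "
from h import *
go(.56,-.1,.26,85)"
```

```text
t 1.8 pos [0.5092 0.2376 0.2907] rot [1.798e+02 1.000e-01 1.094e+02] j [-0.9   0.21  0.41  1.84 -0.09  1.11 -0.12] F [ 0.84  0.19 -0.02] w 0.0853
dx dy dz [-33.52  -6.45   3.13] yaw [0.004 0.002 0.426]
```

Call:
play_rows:
  plan:
    - {"hand":1,"dx":-5,"dy":-1,"dz":0,"yaw":0.1}
    - {"hand":1,"dx":-10,"dy":-2,"dz":0,"yaw":0.2}
    - {"hand":1,"dx":-15,"dy":-3,"dz":0.5,"yaw":0.3}
    - {"hand":1,"dx":-20,"dy":-4,"dz":1,"yaw":0.4}
    - {"hand":1,"dx":-25,"dy":-5,"dz":2,"yaw":0.43}

```text
time_s: 2.3
position: [0.5444, -0.0086, 0.2732]
tool_rot: [3.136, -0.0, 1.476]
ft_force: [2.1, 0.5, -0.6]
width: 0.0851
```

```bash
python3 -c "
from h import *
go(.494,-.3075,.2,60)"
```

```text
t 2.3 pos [ 0.5444 -0.0086  0.2732] rot [179.7  -0.   84.6] j [-0.63  0.21  0.61  1.9  -0.14  1.06 -0.05] F [ 2.11  0.55 -0.6 ] w 0.0851
dx dy dz [-30.23  -2.24   7.3 ] yaw [ 0.006 -0.001  0.429]
```

Call:
play_rows:
  plan:
    - {"hand":1,"dx":-5,"dy":-0.4,"dz":1,"yaw":0.08}
    - {"hand":1,"dx":-10,"dy":-0.8,"dz":2,"yaw":0.16}
    - {"hand":1,"dx":-15,"dy":-1.2,"dz":3,"yaw":0.24}
    - {"hand":1,"dx":-20,"dy":-1.6,"dz":4,"yaw":0.32}
    - {"hand":1,"dx":-25,"dy":-2,"dz":5,"yaw":0.4}

```text
time_s: 2.8
position: [0.502, -0.2502, 0.2244]
tool_rot: [3.136, -0.003, 1.074]
ft_force: [1.6, 1.2, 0.1]
width: 0.0854
```

```bash
python3 -c "
from h import *
go(.494,-.3075,.14,60)"
```

```text
t 2.8 pos [ 0.502  -0.2502  0.2244] rot [179.7  -0.2  61.5] j [-0.27  0.33  0.76  1.93 -0.28  0.98  0.13] F [1.59 1.23 0.06] w 0.0854
dx dy dz [-5.44  1.97  8.44] yaw [ 0.006 -0.003  0.027]
```

Call:
play_rows:
  plan:
    - {"hand":1,"dx":-2,"dy":0.7,"dz":2.5,"yaw":0.02}
    - {"hand":1,"dx":-4,"dy":1.4,"dz":5,"yaw":0.02}
    - {"hand":1,"dx":-5.44,"dy":1.97,"dz":7.5,"yaw":0.02}
    - {"hand":1,"dx":-5.44,"dy":1.97,"dz":8.4,"yaw":0.02}
    - {"hand":1,"dx":-5.44,"dy":1.97,"dz":8.4,"yaw":0.02}

```text
time_s: 3.3
position: [0.4935, -0.3069, 0.1394]
tool_rot: [3.138, -0.003, 1.053]
ft_force: [-0.1, 0.6, 0.7]
width: 0.0859
```

```bash
python3 -c "
from h import *
f=grab_frame('scene');cv2.imwrite('pics/s2.png',cv2.resize(f['img'][130:330,60:300],None,fx=3,fy=3))
f=grab_frame('top');cv2.imwrite('pics/t2.png',cv2.resize(f['img'][130:290,350:550],None,fx=3,fy=3))
go(.494,-.3075,.034,60)"
```

```text
t 3.4 pos [ 0.4946 -0.3067  0.1411] rot [179.6  -0.2  60.4] j [-0.09  0.48  0.69  1.95 -0.41  0.85  0.31] F [-0.94 -0.24 -0.63] w 0.0852
dx dy dz [-0.13 -0.08 10.71] yaw [ 0.006 -0.003  0.008]
```

View pics/s2.png

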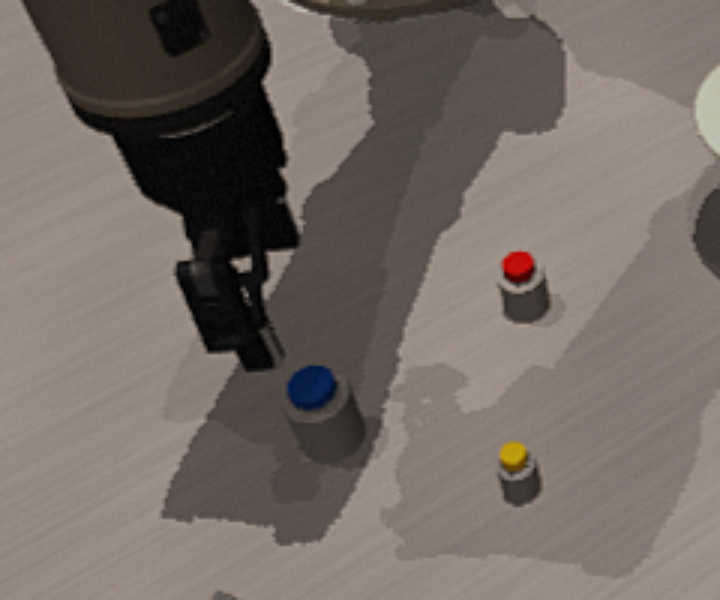

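View pics/t2.png

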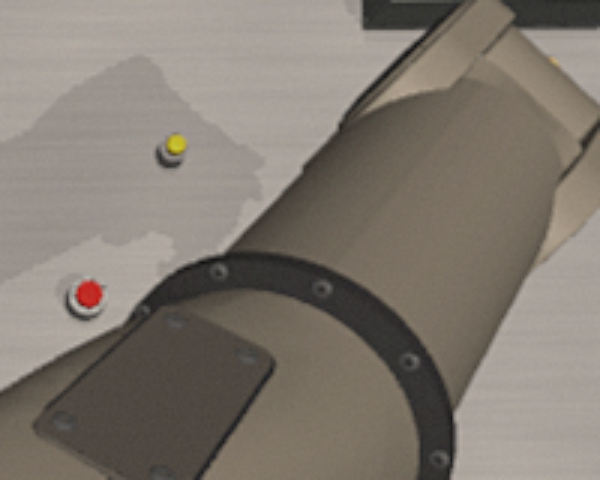

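The fingers straddle the blue knob at about (163,258) in scene coordinates, so I'll go down.

Call:
play_rows:
  plan:
    - {"hand":1,"dx":-0.1,"dy":-0.1,"dz":3,"yaw":0}
    - {"hand":1,"dx":-0.1,"dy":-0.1,"dz":6,"yaw":0}
    - {"hand":1,"dx":-0.1,"dy":-0.1,"dz":8.5,"yaw":0}
    - {"hand":1,"dx":-0.1,"dy":-0.1,"dz":10,"yaw":0}
    - {"hand":1,"dx":-0.1,"dy":-0.1,"dz":10.6,"yaw":0}

```text
time_s: 3.9
position: [0.4944, -0.3065, 0.0348]
tool_rot: [3.136, -0.004, 1.056]
ft_force: [-0.3, 0.0, 0.1]
width: 0.0852
```

```bash
python3 -c "
from h import *
f=grab_frame('scene');cv2.imwrite('pics/s3.png',cv2.resize(f['img'][200:300,100:240],None,fx=5,fy=5))
go(.494,-.3075,.032)"
```

```text
t 3.95 pos [ 0.4943 -0.3066  0.0347] rot [179.7  -0.2  60.5] j [ 0.02  0.63  0.57  2.   -0.55  0.66  0.42] F [-1.76  0.41 -0.46] w 0.0854
dx dy dz [-0.09  0.02  0.27] yaw 0
```

View pics/s3.png

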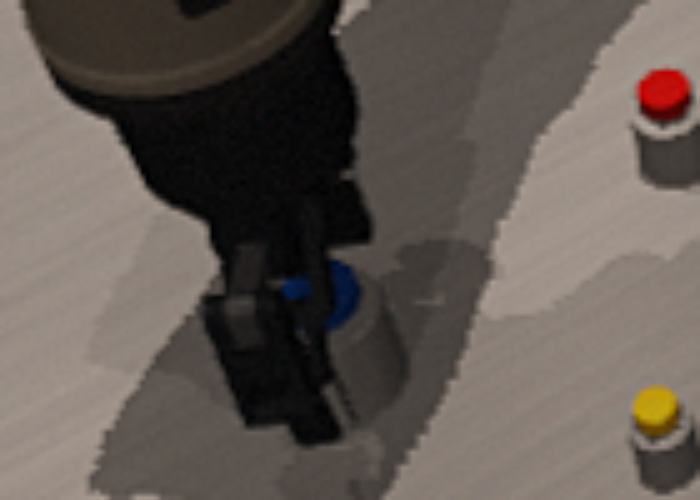

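```bash
python3 -c "
from h import *
f=grab_frame('scene');s=bot.state();R=Ro.from_euler('xyz',s['tool_rot'])
im=cv2.resize(f['img'][200:300,100:240],None,fx=5,fy=5)
def P(p): 
    a=proj(f,p);return (int((a[0]-100)*5+2),int((a[1]-200)*5+2))
for r,z,c in ((.021,0,(0,255,0)),(.021,.046,(0,255,0)),(.0145,.059,(255,255,0))):
    cv2.polylines(im,[np.array([P((.494+r*np.cos(a),-.3073+r*np.sin(a),z)) for a in np.linspace(0,6.28,40)])],True,c,1)
for sg in (1,-1):
  q=[s['position']+R.apply([x,sg*.0425,z]) for x,z in ((-.011,-.01),(.011,-.01),(.011,.006),(-.011,.006))]
  cv2.polylines(im,[np.array([P(v) for v in q])],True,(0,0,255),1)
cv2.imwrite('pics/s4.png',im)"
```

```text
(no output)
```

View pics/s4.png

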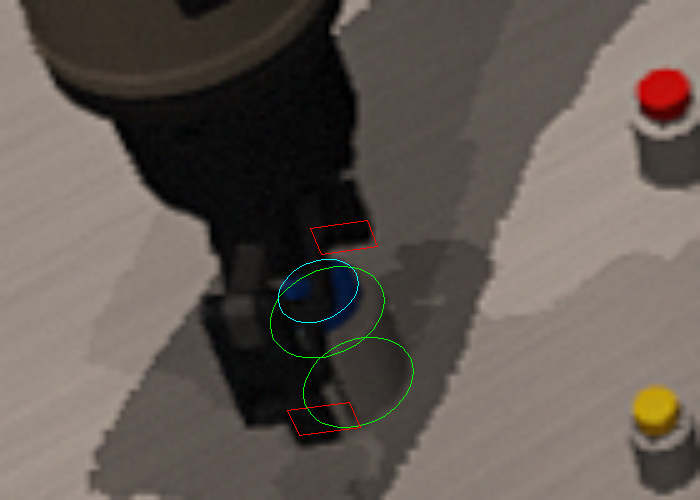

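Call:
play_rows:
  plan:
    - {"hand":0,"dx":0,"dy":0,"dz":0.2,"yaw":0}
    - {"hand":0,"dx":0,"dy":0,"dz":0.2,"yaw":0}
    - {"hand":0,"dx":0,"dy":0,"dz":0.2,"yaw":0}
    - {"hand":0,"dx":0,"dy":0,"dz":0.2,"yaw":0}
    - {"hand":0,"dx":0,"dy":0,"dz":0.2,"yaw":0}
  squeeze: 40

```text
time_s: 4.5
position: [0.4949, -0.3071, 0.0343]
tool_rot: [3.134, -0.004, 1.055]
ft_force: [-1.1, 1.4, 9.1]
width: 0.041
```

Call:
play_rows:
  plan:
    - {"hand":0,"dx":0,"dy":0,"dz":0,"yaw":0}
    - {"hand":0,"dx":0,"dy":0,"dz":0,"yaw":0}
    - {"hand":0,"dx":0,"dy":0,"dz":0,"yaw":0}
    - {"hand":0,"dx":0,"dy":0,"dz":-0.5,"yaw":0}
    - {"hand":0,"dx":0,"dy":0,"dz":-1,"yaw":0}

```text
time_s: 5.0
position: [0.4945, -0.3071, 0.0445]
tool_rot: [3.135, -0.004, 1.055]
ft_force: [-0.3, 0.3, -4.0]
width: 0.0409
```

```bash
python3 -c "
from h import *
f=grab_frame('scene');cv2.imwrite('pics/s5.png',cv2.resize(f['img'][200:300,100:240],None,fx=5,fy=5))
go(.494,-.3075,.24)"
```

```text
t 5.05 pos [ 0.4949 -0.3073  0.0453] rot [179.5  -0.2  60.5] j [ 0.01  0.61  0.58  2.   -0.53  0.68  0.41] F [ 0.9  -1.58 -2.66] w 0.0408
dx dy dz [  0.02   0.09 -19.47] yaw 0
```

View pics/s5.png

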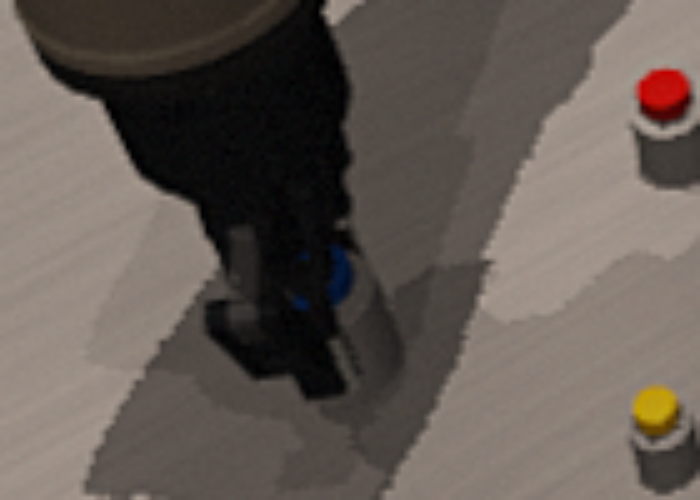

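Held: the opening is 41 mm and the force is about -4 N. I'll lift it and carry it over.

Call:
play_rows:
  plan:
    - {"hand":0,"dx":0,"dy":0,"dz":-3,"yaw":0}
    - {"hand":0,"dx":0,"dy":0,"dz":-7,"yaw":0}
    - {"hand":0,"dx":2,"dy":0,"dz":-11,"yaw":-0.05}
    - {"hand":0,"dx":5,"dy":0,"dz":-15,"yaw":-0.1}
    - {"hand":0,"dx":9,"dy":0,"dz":-19,"yaw":-0.15}

```text
time_s: 5.55
position: [0.5351, -0.2332, 0.2333]
tool_rot: [3.132, -0.002, 1.205]
ft_force: [1.7, -0.7, -5.4]
width: 0.0407
```

```bash
python3 -c "
from h import *
go(.54,.07,.23,95)"
```

```text
t 5.55 pos [ 0.5351 -0.2332  0.2333] rot [ 1.794e+02 -1.000e-01  6.900e+01] j [-0.28  0.35  0.73  1.87 -0.28  1.01  0.21] F [ 1.7  -0.71 -5.44] w 0.0407
dx dy dz [ 28.49 -10.4    0.29] yaw [ 0.01  -0.    -0.453]
```

Call:
play_rows:
  plan:
    - {"hand":0,"dx":4,"dy":-1.5,"dz":0,"yaw":-0.07}
    - {"hand":0,"dx":8,"dy":-3,"dz":0,"yaw":-0.14}
    - {"hand":0,"dx":12,"dy":-4.5,"dz":0,"yaw":-0.21}
    - {"hand":0,"dx":16,"dy":-6,"dz":0,"yaw":-0.28}
    - {"hand":0,"dx":20,"dy":-7.4,"dz":0,"yaw":-0.35}

```text
time_s: 6.05
position: [0.537, -0.0184, 0.2333]
tool_rot: [3.131, 0.001, 1.557]
ft_force: [1.1, 0.5, -5.5]
width: 0.0408
```

```bash
python3 -c "
from h import *
go(.54,.07,.21,95)"
```

```text
t 6.05 pos [ 0.537  -0.0184  0.2333] rot [179.4   0.   89.2] j [-0.61  0.24  0.61  1.97 -0.16  0.97  0.07] F [ 1.06  0.51 -5.46] w 0.0408
dx dy dz [8.84 0.15 2.33] yaw [ 0.01   0.001 -0.101]
```

Call:
play_rows:
  plan:
    - {"hand":0,"dx":3,"dy":0,"dz":0.5,"yaw":-0.05}
    - {"hand":0,"dx":6,"dy":0,"dz":1,"yaw":-0.1}
    - {"hand":0,"dx":8,"dy":0.1,"dz":1.5,"yaw":-0.1}
    - {"hand":0,"dx":8.8,"dy":0.1,"dz":2.2,"yaw":-0.1}
    - {"hand":0,"dx":8.8,"dy":0.1,"dz":2.2,"yaw":-0.1}

```text
time_s: 6.55
position: [0.5388, 0.0703, 0.2105]
tool_rot: [3.133, 0.002, 1.659]
ft_force: [-0.4, 0.2, -4.8]
width: 0.0411
```

```bash
python3 -c "
from h import *
go(.54,.07,.158,95)
f=grab_frame('scene');cv2.imwrite('pics/s6.png',cv2.resize(f['img'][80:220,260:460],None,fx=4,fy=4))
print(proj(f,(.54,.07,.12)),proj(f,(.5385,.0439,.12)))
"
```

```text
t 6.55 pos [0.5388 0.0703 0.2105] rot [1.795e+02 1.000e-01 9.500e+01] j [-0.71  0.27  0.54  1.97 -0.17  0.93  0.01] F [-0.36  0.19 -4.84] w 0.0411
dx dy dz [-0.03  0.07  5.25] yaw [0.009 0.002 0.001]
[np.float64(335.5657193911278), np.float64(160.1868999512282)] [np.float64(325.22390369857385), np.float64(165.19926818765336)]
```

View pics/s6.png

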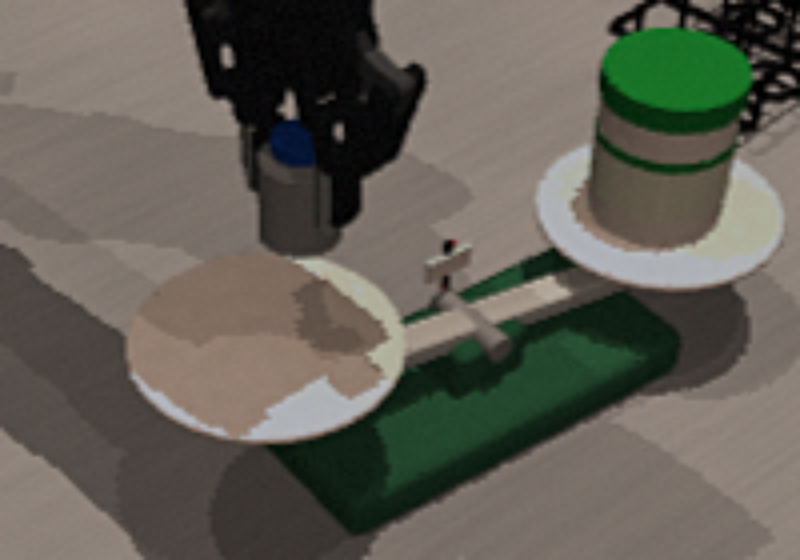

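The weight is held upright above the pan (the pan shows at about (327,167)) and the beam is still tilted. I'll lower it slowly.

Call:
play_rows:
  plan:
    - {"hand":0,"dx":0,"dy":0,"dz":1,"yaw":0}
    - {"hand":0,"dx":0,"dy":0,"dz":2.2,"yaw":0}
    - {"hand":0,"dx":0,"dy":0,"dz":3.4,"yaw":0}
    - {"hand":0,"dx":0,"dy":0,"dz":4.4,"yaw":0}
    - {"hand":0,"dx":0,"dy":0,"dz":5,"yaw":0}

```text
time_s: 7.1
position: [0.5391, 0.0686, 0.1596]
tool_rot: [3.134, 0.003, 1.657]
ft_force: [0.4, 0.1, -4.3]
width: 0.0406
```

Call:
play_rows:
  plan:
    - {"hand":0,"dx":0,"dy":0,"dz":0,"yaw":0}
    - {"hand":0,"dx":0,"dy":0,"dz":0.1,"yaw":0}
    - {"hand":0,"dx":0,"dy":0,"dz":0.2,"yaw":0}
    - {"hand":0,"dx":0,"dy":0,"dz":0.3,"yaw":0}
    - {"hand":0,"dx":0,"dy":0,"dz":0.4,"yaw":0}

```text
time_s: 7.6
position: [0.5393, 0.0687, 0.1558]
tool_rot: [3.133, 0.003, 1.657]
ft_force: [-0.0, 0.5, -4.9]
width: 0.0406
```

```bash
python3 -c "
from h import *
go(.54,.07,.154,95)
f=grab_frame('scene');cv2.imwrite('pics/s7.png',cv2.resize(f['img'][80:220,260:460],None,fx=4,fy=4))
"
```

```text
t 7.6 pos [0.5393 0.0687 0.1558] rot [1.795e+02 1.000e-01 9.490e+01] j [-0.67  0.35  0.52  2.02 -0.23  0.82  0.06] F [-0.04  0.46 -4.95] w 0.0406
dx dy dz [0.12 0.08 0.18] yaw [ 0.008  0.003 -0.001]
```

View pics/s7.png

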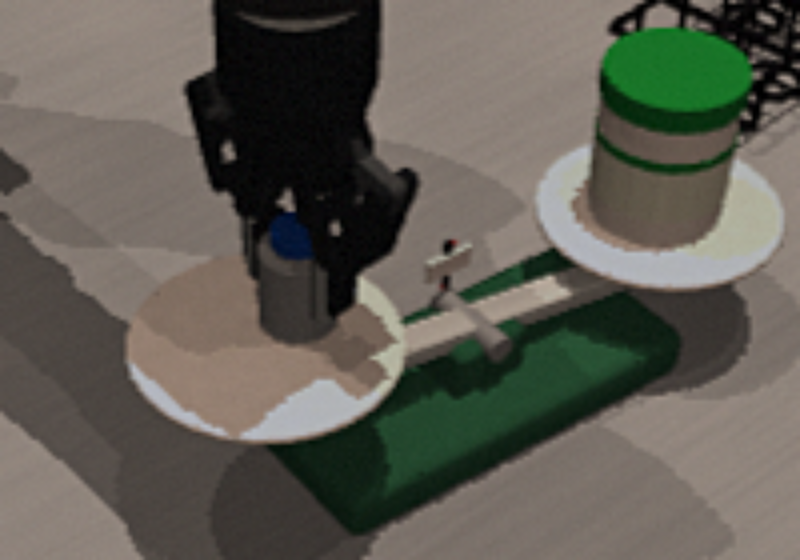

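Call:
play_rows:
  plan:
    - {"hand":0,"dx":0,"dy":0,"dz":0.05,"yaw":0}
    - {"hand":0,"dx":0,"dy":0,"dz":0.1,"yaw":0}
    - {"hand":0,"dx":0,"dy":0,"dz":0.15,"yaw":0}
    - {"hand":0,"dx":0,"dy":0,"dz":0.15,"yaw":0}
    - {"hand":0,"dx":0,"dy":0,"dz":0.15,"yaw":0}

```text
time_s: 8.15
position: [0.5392, 0.0687, 0.1541]
tool_rot: [3.134, 0.003, 1.657]
ft_force: [0.0, -1.1, -5.7]
width: 0.0411
```

Call:
play_rows:
  plan:
    - {"hand":0,"dx":0,"dy":0,"dz":0.05,"yaw":0}
    - {"hand":0,"dx":0,"dy":0,"dz":0.1,"yaw":0}
    - {"hand":0,"dx":0,"dy":0,"dz":0.1,"yaw":0}
    - {"hand":0,"dx":0,"dy":0,"dz":0.1,"yaw":0}
    - {"hand":0,"dx":0,"dy":0,"dz":0.1,"yaw":0}

```text
time_s: 8.65
position: [0.5392, 0.0686, 0.1531]
tool_rot: [3.134, 0.003, 1.657]
ft_force: [-1.4, -1.5, 0.5]
width: 0.0408
```

Contact: the weight's load has gone off the wrist. I'll open gently.

Call:
play_rows:
  plan:
    - {"hand":0.5,"dx":0,"dy":0,"dz":0,"yaw":0}
    - {"hand":0.54,"dx":0,"dy":0,"dz":0,"yaw":0}
    - {"hand":0.58,"dx":0,"dy":0,"dz":0,"yaw":0}
    - {"hand":0.64,"dx":0,"dy":0,"dz":0,"yaw":0}
    - {"hand":0.72,"dx":0,"dy":0,"dz":0,"yaw":0}

```text
time_s: 9.15
position: [0.5393, 0.0687, 0.1532]
tool_rot: [3.133, 0.003, 1.657]
ft_force: [0.0, -0.4, -0.7]
width: 0.0613
```

Call:
play_rows:
  plan:
    - {"hand":0.85,"dx":0,"dy":0,"dz":0,"yaw":0}
    - {"hand":0.85,"dx":0,"dy":0,"dz":-0.5,"yaw":0}
    - {"hand":0.85,"dx":0,"dy":0,"dz":-2,"yaw":0}
    - {"hand":0.85,"dx":0,"dy":0,"dz":-5,"yaw":0}
    - {"hand":0.85,"dx":0,"dy":0,"dz":-8,"yaw":0}

```text
time_s: 9.65
position: [0.5383, 0.0685, 0.2342]
tool_rot: [3.134, 0.003, 1.656]
ft_force: [0.5, 0.4, -0.4]
width: 0.0726
```

```bash
python3 -c "
from h import *
f=grab_frame('scene');cv2.imwrite('pics/s8.png',cv2.resize(f['img'][80:300,200:460],None,fx=3,fy=2.7))
b=blob(f['img'],*COL['blue'],(335,140),40);print(b, b and atz(f,b[0],.178))
y=blob(f['img'],*COL['yellow'],(230,281),12);print(y[0],atz(f,y[0],.041))
go(.54,-.03,.24,85)
"
```

```text
(array([333.3   , 138.5875]), array([328, 134,  13,   9,  80], dtype=int32)) [0.53849966 0.06532077 0.178     ]
[230.48148148 280.62962963] [ 0.60479215 -0.23146016  0.041     ]
t 9.7 pos [0.5404 0.0686 0.2389] rot [1.793e+02 1.000e-01 9.490e+01] j [-0.72  0.24  0.56  1.95 -0.15  0.98 -0.01] F [4.27 0.03 5.26] w 0.0727
dx dy dz [-9.82 -0.87 -0.11] yaw [0.013 0.    0.172]
```

View pics/s8.png

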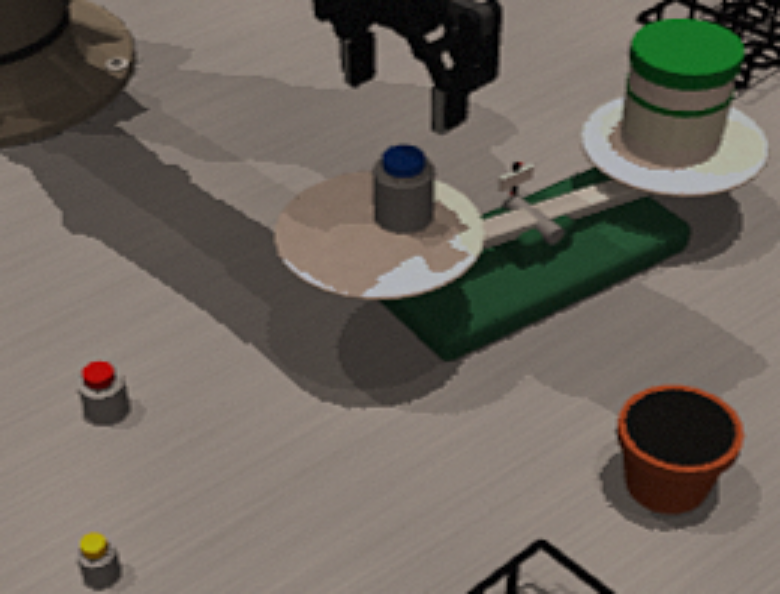

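The 500 g weight stands upright on the pan (blue knob at (333,139)) and the pan is still up. Now I'll go to the 100 g weight.

```bash
python3 -c "
from h import *
go(.605,-.2315,.22,72)"
```

```text
t 9.7 pos [0.5404 0.0686 0.2389] rot [1.793e+02 1.000e-01 9.490e+01] j [-0.72  0.24  0.56  1.95 -0.15  0.98 -0.01] F [4.27 0.03 5.26] w 0.0727
dx dy dz [-30.44   3.86   1.99] yaw [ 0.013 -0.001  0.399]
```

Call:
play_rows:
  plan:
    - {"hand":1,"dx":-5,"dy":0.6,"dz":0,"yaw":0.07}
    - {"hand":1,"dx":-10,"dy":1.2,"dz":0,"yaw":0.14}
    - {"hand":1,"dx":-15,"dy":1.8,"dz":0,"yaw":0.21}
    - {"hand":1,"dx":-20,"dy":2.4,"dz":1,"yaw":0.28}
    - {"hand":1,"dx":-25,"dy":3,"dz":2,"yaw":0.35}

```text
time_s: 10.2
position: [0.5912, -0.1754, 0.2209]
tool_rot: [3.128, -0.004, 1.303]
ft_force: [0.8, 0.9, 0.7]
width: 0.0854
```

```bash
python3 -c "
from h import *
go(.605,-.2315,.12,72)"
```

```text
t 10.2 pos [ 0.5912 -0.1754  0.2209] rot [179.2  -0.2  74.7] j [-0.33  0.42  0.68  1.81 -0.31  1.01  0.2 ] F [0.8  0.91 0.67] w 0.0854
dx dy dz [-5.08  2.67 10.11] yaw [ 0.014 -0.004  0.047]
```

Call:
play_rows:
  plan:
    - {"hand":1,"dx":-2,"dy":1,"dz":2.5,"yaw":0.04}
    - {"hand":1,"dx":-4,"dy":2,"dz":5,"yaw":0.04}
    - {"hand":1,"dx":-5.1,"dy":2.7,"dz":8,"yaw":0.04}
    - {"hand":1,"dx":-5.1,"dy":2.7,"dz":10,"yaw":0.04}
    - {"hand":1,"dx":-5.1,"dy":2.7,"dz":10.1,"yaw":0.04}

```text
time_s: 10.7
position: [0.6039, -0.2317, 0.1177]
tool_rot: [3.132, -0.004, 1.263]
ft_force: [-0.0, 0.5, -0.2]
width: 0.0856
```

```bash
python3 -c "
from h import *
go(.605,-.2315,.025)"
```

```text
t 10.7 pos [ 0.6039 -0.2317  0.1177] rot [179.4  -0.2  72.4] j [-0.17  0.59  0.61  1.81 -0.44  0.86  0.34] F [-0.01  0.5  -0.18] w 0.0856
dx dy dz [0.02 0.01 9.27] yaw 0
```

Call:
play_rows:
  plan:
    - {"hand":1,"dx":0,"dy":0,"dz":3,"yaw":0}
    - {"hand":1,"dx":0,"dy":0,"dz":6,"yaw":0}
    - {"hand":1,"dx":0,"dy":0,"dz":8,"yaw":0}
    - {"hand":1,"dx":0,"dy":0,"dz":9,"yaw":0}
    - {"hand":1,"dx":0,"dy":0,"dz":9.2,"yaw":0}

```text
time_s: 11.2
position: [0.605, -0.2314, 0.0258]
tool_rot: [3.132, -0.004, 1.263]
ft_force: [0.4, -0.5, 0.5]
width: 0.0851
```

```bash
python3 -c "
from h import *
go(.605,-.2315,.025)
f=grab_frame('scene');s=bot.state();R=Ro.from_euler('xyz',s['tool_rot'])
im=cv2.resize(f['img'][230:330,160:300],None,fx=5,fy=5)
def P(p): 
    a=proj(f,p);return (int((a[0]-160)*5+2),int((a[1]-230)*5+2))
for r,z,c in ((.012,0,(0,255,0)),(.012,.028,(0,255,0)),(.0085,.041,(255,255,0))):
    cv2.polylines(im,[np.array([P((.605+r*np.cos(a),-.2315+r*np.sin(a),z)) for a in np.linspace(0,6.28,40)])],True,c,1)
cv2.imwrite('pics/s9.png',im)"
```

```text
t 11.2 pos [ 0.605  -0.2314  0.0258] rot [179.4  -0.2  72.4] j [-0.11  0.71  0.52  1.85 -0.53  0.72  0.4 ] F [ 0.41 -0.51  0.48] w 0.0851
dx dy dz [-0.01 -0.    0.08] yaw 0
```

View pics/s9.png

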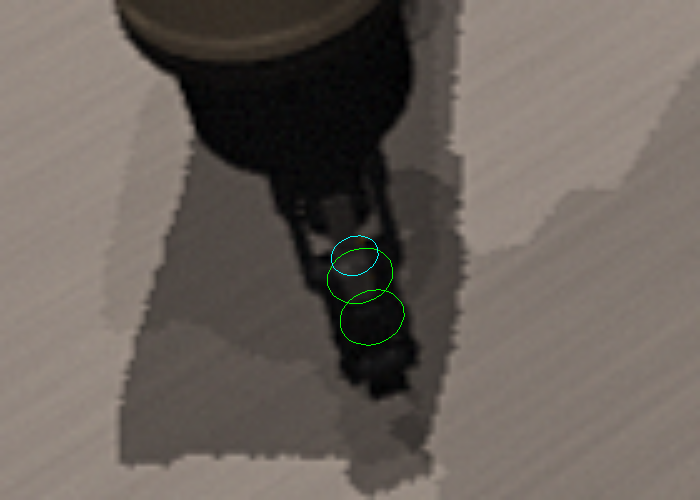

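```bash
python3 -c "
from h import *
f=grab_frame('scene')
for z in (.015,.02,.026,.032): 
  for r in (.022,.030): print(z,r,((np.array(proj(f,(.4949+r*.87,-.3073-r*.5,z)))-[100,200])*5).round(0))
# open now
for z in (0.005,.01,.015,.02):
  for r in (.043,.055): print('open',z,r,((np.array(proj(f,(.605+r*.953,-.2314-r*.30,z)))-[160,230])*5).round(0))
"
```

```text
0.015 0.022 [342. 407.]
0.015 0.03 [341. 425.]
0.02 0.022 [339. 399.]
0.02 0.03 [337. 417.]
0.026 0.022 [335. 390.]
0.026 0.03 [333. 408.]
0.032 0.022 [331. 381.]
0.032 0.03 [329. 399.]
open 0.005 0.043 [395. 403.]
open 0.005 0.055 [403. 431.]
open 0.01 0.043 [393. 396.]
open 0.01 0.055 [401. 424.]
open 0.015 0.043 [391. 389.]
open 0.015 0.055 [399. 416.]
open 0.02 0.043 [389. 381.]
open 0.02 0.055 [397. 409.]
```

Call:
play_rows:
  plan:
    - {"hand":0,"dx":0,"dy":0,"dz":0.1,"yaw":0}
    - {"hand":0,"dx":0,"dy":0,"dz":0.1,"yaw":0}
    - {"hand":0,"dx":0,"dy":0,"dz":0.1,"yaw":0}
    - {"hand":0,"dx":0,"dy":0,"dz":0.1,"yaw":0}
    - {"hand":0,"dx":0,"dy":0,"dz":0.1,"yaw":0}
  squeeze: 25

```text
time_s: 11.8
position: [0.6056, -0.2318, 0.0261]
tool_rot: [3.13, -0.004, 1.263]
ft_force: [-1.1, 0.6, 5.2]
width: 0.0233
```

Call:
play_rows:
  plan:
    - {"hand":0,"dx":0,"dy":0,"dz":0,"yaw":0}
    - {"hand":0,"dx":0,"dy":0,"dz":0,"yaw":0}
    - {"hand":0,"dx":0,"dy":0,"dz":0,"yaw":0}
    - {"hand":0,"dx":0,"dy":0,"dz":-0.5,"yaw":0}
    - {"hand":0,"dx":0,"dy":0,"dz":-1,"yaw":0}

```text
time_s: 12.3
position: [0.6053, -0.2318, 0.0364]
tool_rot: [3.131, -0.004, 1.263]
ft_force: [-0.1, 0.1, -0.5]
width: 0.0231
```

Call:
play_rows:
  plan:
    - {"hand":0,"dx":0,"dy":0,"dz":-3,"yaw":0}
    - {"hand":0,"dx":0,"dy":0,"dz":-7,"yaw":0}
    - {"hand":0,"dx":2,"dy":0,"dz":-11,"yaw":-0.02}
    - {"hand":0,"dx":5,"dy":0,"dz":-15,"yaw":-0.05}
    - {"hand":0,"dx":9,"dy":0,"dz":-20,"yaw":-0.1}

```text
time_s: 12.8
position: [0.6275, -0.1541, 0.2279]
tool_rot: [3.13, -0.002, 1.363]
ft_force: [1.3, 0.0, -1.4]
width: 0.0232
```

```bash
python3 -c "
from h import *
f=grab_frame('scene');cv2.imwrite('pics/s10.png',cv2.resize(f['img'][80:300,200:460],None,fx=3,fy=2.7))
go(.54,.01,.23,90)"
```

```text
t 12.85 pos [ 0.632  -0.1488  0.2338] rot [178.9  -0.3  78.6] j [-0.35  0.46  0.66  1.73 -0.32  1.05  0.22] F [7.21 5.4  4.98] w 0.023
dx dy dz [ 13.75 -12.16   0.23] yaw [ 0.019 -0.004 -0.199]
```

View pics/s10.png

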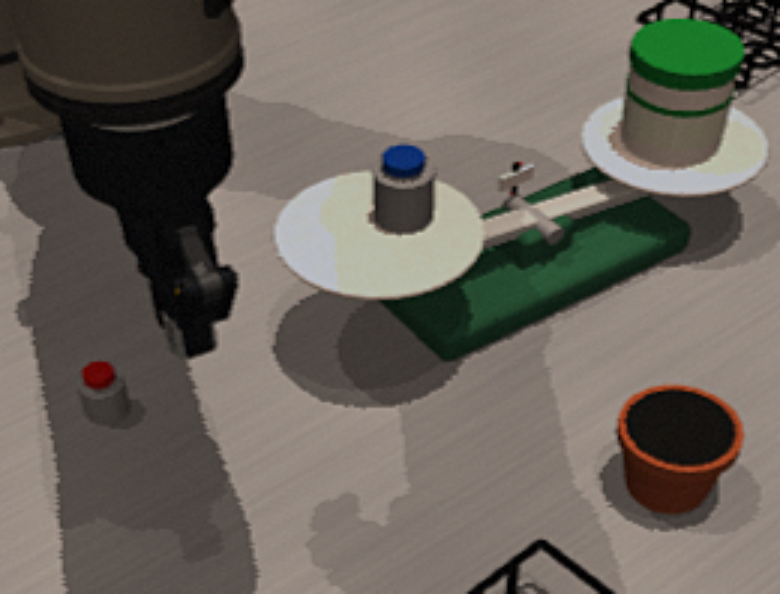

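The 100 g weight is in the gripper and the others are undisturbed. I'll carry it to the free side of the pan.

Call:
play_rows:
  plan:
    - {"hand":0,"dx":3,"dy":-2.6,"dz":0,"yaw":-0.05}
    - {"hand":0,"dx":6,"dy":-5.2,"dz":0,"yaw":-0.1}
    - {"hand":0,"dx":9,"dy":-7.8,"dz":0,"yaw":-0.15}
    - {"hand":0,"dx":11.5,"dy":-10.2,"dz":0,"yaw":-0.19}
    - {"hand":0,"dx":13.6,"dy":-12.1,"dz":0,"yaw":-0.19}

```text
time_s: 13.35
position: [0.539, 0.0099, 0.2325]
tool_rot: [3.122, -0.003, 1.564]
ft_force: [0.8, 0.9, -1.4]
width: 0.0227
```

```bash
python3 -c "
from h import *
go(.54,.008,.19,90)"
```

```text
t 13.35 pos [0.539  0.0099 0.2325] rot [178.9  -0.2  89.6] j [-0.67  0.24  0.63  1.97 -0.17  0.96  0.03] F [ 0.76  0.85 -1.38] w 0.0227
dx dy dz [-0.2   0.02  4.25] yaw [ 0.019 -0.003 -0.006]
```

Call:
play_rows:
  plan:
    - {"hand":0,"dx":0,"dy":0,"dz":1,"yaw":0}
    - {"hand":0,"dx":-0.1,"dy":0,"dz":2,"yaw":0}
    - {"hand":0,"dx":-0.1,"dy":0,"dz":3,"yaw":0}
    - {"hand":0,"dx":-0.2,"dy":0,"dz":4.2,"yaw":0}
    - {"hand":0,"dx":-0.2,"dy":0,"dz":4.2,"yaw":0}

```text
time_s: 13.85
position: [0.5391, 0.0069, 0.1885]
tool_rot: [3.125, -0.001, 1.563]
ft_force: [0.1, -0.5, -1.2]
width: 0.0232
```

```bash
python3 -c "
from h import *
f=grab_frame('scene');cv2.imwrite('pics/s11.png',cv2.resize(f['img'][80:220,260:460],None,fx=4,fy=4))
go(.54,.008,.15,90)"
```

```text
t 13.9 pos [0.5395 0.007  0.1894] rot [ 1.79e+02 -1.00e-01  8.95e+01] j [-0.64  0.3   0.61  2.01 -0.22  0.88  0.08] F [-0.02  0.69 -0.84] w 0.0231
dx dy dz [ 0.09 -0.02  3.94] yaw [ 0.017 -0.002 -0.008]
```

View pics/s11.png

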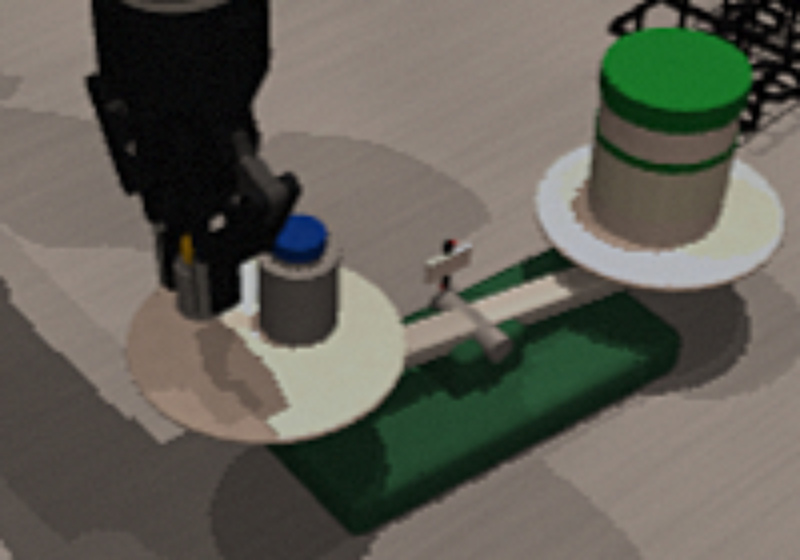

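Call:
play_rows:
  plan:
    - {"hand":0,"dx":0.05,"dy":0,"dz":1,"yaw":0}
    - {"hand":0,"dx":0.1,"dy":0,"dz":2,"yaw":0}
    - {"hand":0,"dx":0.1,"dy":0,"dz":3,"yaw":0}
    - {"hand":0,"dx":0.1,"dy":0,"dz":3.6,"yaw":0}
    - {"hand":0,"dx":0.1,"dy":0,"dz":3.9,"yaw":0}

```text
time_s: 14.4
position: [0.5399, 0.0081, 0.1496]
tool_rot: [3.125, -0.001, 1.563]
ft_force: [-0.2, 0.0, -0.4]
width: 0.023
```

Call:
play_rows:
  plan:
    - {"hand":0,"dx":0,"dy":0,"dz":0.05,"yaw":0}
    - {"hand":0,"dx":0,"dy":0,"dz":0.1,"yaw":0}
    - {"hand":0,"dx":0,"dy":0,"dz":0.15,"yaw":0}
    - {"hand":0,"dx":0,"dy":0,"dz":0.2,"yaw":0}
    - {"hand":0,"dx":0,"dy":0,"dz":0.2,"yaw":0}

```text
time_s: 14.9
position: [0.54, 0.0081, 0.1477]
tool_rot: [3.125, -0.001, 1.563]
ft_force: [0.4, -0.6, -1.2]
width: 0.0229
```

```bash
python3 -c "
from h import *
f=grab_frame('scene');cv2.imwrite('pics/s12.png',cv2.resize(f['img'][80:220,260:460],None,fx=4,fy=4))
go(.54,.008,.146,90)"
```

```text
t 14.95 pos [0.5399 0.0081 0.1477] rot [ 1.79e+02 -1.00e-01  8.95e+01] j [-0.61  0.36  0.58  2.04 -0.28  0.79  0.13] F [-0.11 -0.29 -1.53] w 0.0233
dx dy dz [-0.01  0.    0.17] yaw [ 0.017 -0.001 -0.008]
```

View pics/s12.png

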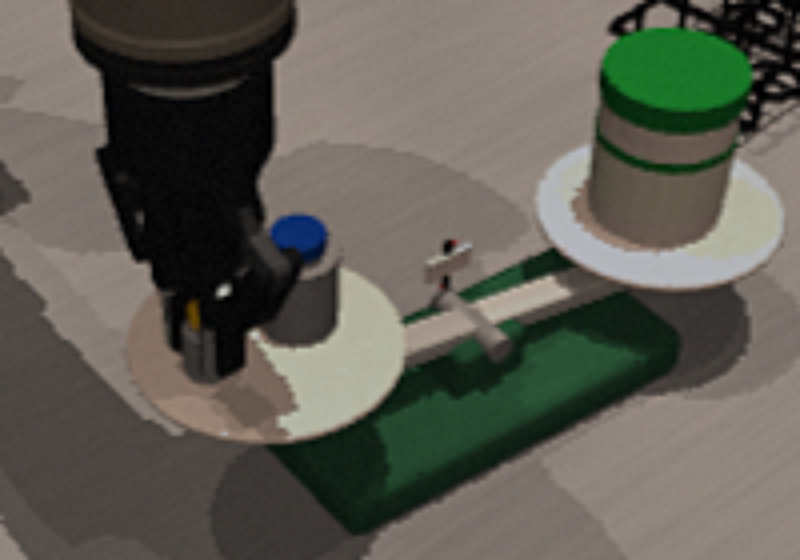

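Call:
play_rows:
  plan:
    - {"hand":0,"dx":0,"dy":0,"dz":0.05,"yaw":0}
    - {"hand":0,"dx":0,"dy":0,"dz":0.1,"yaw":0}
    - {"hand":0,"dx":0,"dy":0,"dz":0.15,"yaw":0}
    - {"hand":0,"dx":0,"dy":0,"dz":0.2,"yaw":0}
    - {"hand":0,"dx":0,"dy":0,"dz":0.2,"yaw":0}

```text
time_s: 15.45
position: [0.54, 0.0081, 0.1457]
tool_rot: [3.125, -0.001, 1.563]
ft_force: [-0.4, 1.2, -1.1]
width: 0.0229
```

```bash
python3 -c "
from h import *
f=grab_frame('scene');cv2.imwrite('pics/s13.png',cv2.resize(f['img'][80:220,260:460],None,fx=4,fy=4))
go(.54,.008,.146,90)"
```

```text
t 15.5 pos [0.54   0.008  0.1457] rot [ 1.79e+02 -1.00e-01  8.95e+01] j [-0.6   0.37  0.57  2.04 -0.28  0.79  0.13] F [ 0.7  -0.03 -0.47] w 0.0234
dx dy dz [-0.    0.   -0.03] yaw [ 0.017 -0.001 -0.008]
```

View pics/s13.png

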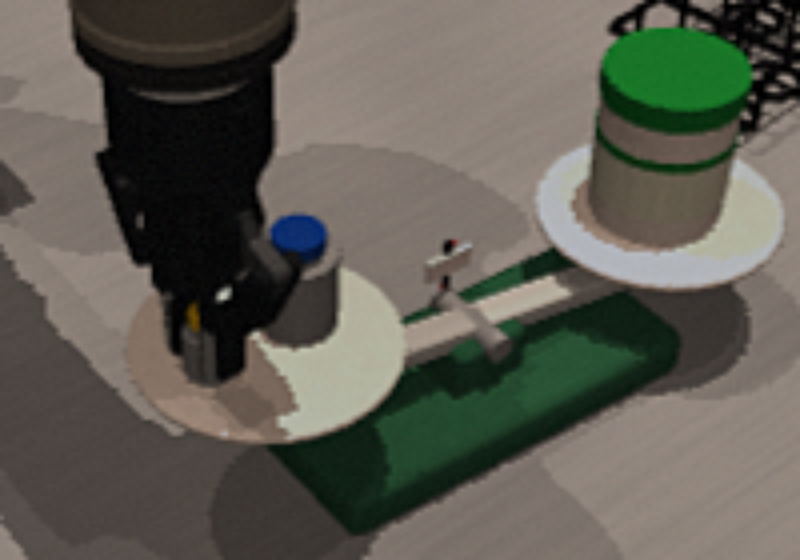

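Call:
play_rows:
  plan:
    - {"hand":0,"dx":0,"dy":0,"dz":0.04,"yaw":0}
    - {"hand":0,"dx":0,"dy":0,"dz":0.08,"yaw":0}
    - {"hand":0,"dx":0,"dy":0,"dz":0.08,"yaw":0}
    - {"hand":0,"dx":0,"dy":0,"dz":0.08,"yaw":0}
    - {"hand":0,"dx":0,"dy":0,"dz":0.08,"yaw":0}

```text
time_s: 16.0
position: [0.54, 0.008, 0.1449]
tool_rot: [3.125, -0.001, 1.563]
ft_force: [-0.3, 0.6, -0.4]
width: 0.023
```

```bash
python3 -c "
from h import *
f=grab_frame('scene');cv2.imwrite('pics/s14.png',cv2.resize(f['img'][80:220,260:460],None,fx=4,fy=4))
go(.54,.008,.146,90)
a=cv2.imread('pics/s13.png');b=cv2.imread('pics/s14.png');d=cv2.absdiff(a,b).max(2);print((d[100:300,530:]>40).sum())"
```

```text
t 16.05 pos [0.54   0.0081 0.1449] rot [ 1.79e+02 -1.00e-01  8.95e+01] j [-0.6   0.37  0.57  2.04 -0.28  0.79  0.13] F [-0.87  0.13 -0.19] w 0.0233
dx dy dz [-0.01  0.   -0.11] yaw [ 0.017 -0.001 -0.008]
102
```

Call:
play_rows:
  plan:
    - {"hand":0.31,"dx":0,"dy":0,"dz":0,"yaw":0}
    - {"hand":0.36,"dx":0,"dy":0,"dz":0,"yaw":0}
    - {"hand":0.44,"dx":0,"dy":0,"dz":0,"yaw":0}
    - {"hand":0.54,"dx":0,"dy":0,"dz":0,"yaw":0}
    - {"hand":0.65,"dx":0,"dy":0,"dz":0,"yaw":0}

```text
time_s: 16.55
position: [0.54, 0.0081, 0.1449]
tool_rot: [3.125, -0.001, 1.563]
ft_force: [0.1, 0.2, 0.4]
width: 0.0551
```

```bash
python3 -c "
from h import *
f=grab_frame('scene');cv2.imwrite('pics/s15.png',cv2.resize(f['img'][80:220,260:460],None,fx=4,fy=4))
go(.54,.008,.146,90)"
```

```text
t 16.6 pos [0.54   0.0081 0.1449] rot [ 1.79e+02 -1.00e-01  8.95e+01] j [-0.6   0.37  0.57  2.04 -0.28  0.79  0.13] F [ 0.56 -0.08  0.31] w 0.0556
dx dy dz [-0.01  0.   -0.11] yaw [ 0.017 -0.001 -0.008]
```

View pics/s15.png

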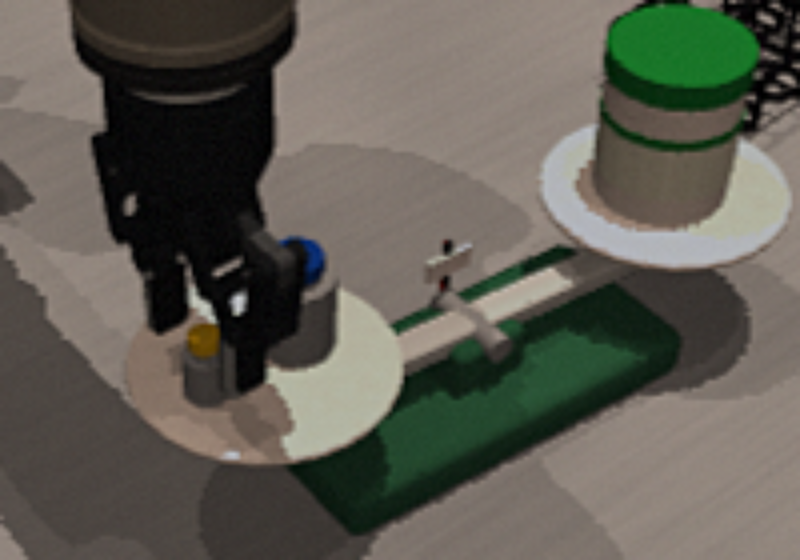

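The pan is sinking and both weights stand upright. I'll let it settle, then withdraw straight up.

Call:
play_rows:
  plan:
    - {"hand":0.65,"dx":0,"dy":0,"dz":0,"yaw":0}
    - {"hand":0.65,"dx":0,"dy":0,"dz":-0.5,"yaw":0}
    - {"hand":0.65,"dx":0,"dy":0,"dz":-1.5,"yaw":0}
    - {"hand":0.65,"dx":0,"dy":0,"dz":-3.5,"yaw":0}
    - {"hand":0.65,"dx":0,"dy":0,"dz":-6,"yaw":0}

```text
time_s: 17.1
position: [0.5386, 0.0078, 0.2058]
tool_rot: [3.126, -0.001, 1.563]
ft_force: [0.1, 0.4, -0.5]
width: 0.0554
```

Call:
play_rows:
  plan:
    - {"hand":0.65,"dx":0,"dy":0,"dz":-2,"yaw":0}
    - {"hand":0.65,"dx":0,"dy":0,"dz":-5,"yaw":0}
    - {"hand":0.65,"dx":-4,"dy":0,"dz":-7,"yaw":0}
    - {"hand":0.65,"dx":-8,"dy":0,"dz":-7,"yaw":0}
    - {"hand":0.65,"dx":-12,"dy":0,"dz":-7,"yaw":0}

```text
time_s: 17.6
position: [0.5367, -0.1136, 0.2774]
tool_rot: [3.123, -0.002, 1.563]
ft_force: [0.5, 0.3, -1.5]
width: 0.0554
```

Call:
play_rows:
  plan:
    - {"hand":0.65,"dx":0,"dy":0,"dz":0,"yaw":0}
    - {"hand":0.65,"dx":0,"dy":0,"dz":0,"yaw":0}
    - {"hand":0.65,"dx":0,"dy":0,"dz":0,"yaw":0}
    - {"hand":0.65,"dx":0,"dy":0,"dz":0,"yaw":0}
    - {"hand":0.65,"dx":0,"dy":0,"dz":0,"yaw":0}

```text
time_s: 18.1
position: [0.5368, -0.1126, 0.2774]
tool_rot: [3.124, -0.002, 1.565]
ft_force: [-0.2, 0.6, 0.9]
width: 0.0557
```

Call:
play_rows:
  plan:
    - {"hand":0.65,"dx":0,"dy":0,"dz":0,"yaw":0}
    - {"hand":0.65,"dx":0,"dy":0,"dz":0,"yaw":0}
    - {"hand":0.65,"dx":0,"dy":0,"dz":0,"yaw":0}
    - {"hand":0.65,"dx":0,"dy":0,"dz":0,"yaw":0}
    - {"hand":0.65,"dx":0,"dy":0,"dz":0,"yaw":0}

```text
time_s: 18.6
position: [0.5368, -0.1126, 0.2774]
tool_rot: [3.124, -0.002, 1.565]
ft_force: [0.1, -0.5, -1.0]
width: 0.0556
```

```bash
python3 -c "
from h import *
f=grab_frame('scene');t=grab_frame('top')
cv2.imwrite('pics/s16.png',cv2.resize(f['img'][60:280,200:460],None,fx=3,fy=2.7))
cv2.imwrite('pics/t16.png',cv2.resize(t['img'][120:280,140:420],None,fx=2.7,fy=2.7))
for n,a,z in (('blue',(333,145),.159),('yellow',(311,165),.141),('red',(233,218),.047)):
  b=blob(f['img'],*COL[n],a,25); print(n,b and (b[0],atz(f,b[0],z)))
b=blob(f['img'],(50,100,40),(80,255,255),(430,92),25);print('lid',b)
go(.54,.008,.146,90)"
```

```text
blue (array([333.58490566, 145.33962264]), array([0.53705815, 0.0671978 , 0.159     ]))
yellow (array([310.44444444, 164.61111111]), array([0.53706704, 0.00806219, 0.141     ]))
red (array([232.06349206, 217.26984127]), array([ 0.47723628, -0.15231869,  0.047     ]))
lid (array([430.76552598,  92.01140684]), array([412,  79,  38,  27, 789], dtype=int32))
t 18.7 pos [ 0.5368 -0.1126  0.2774] rot [ 1.79e+02 -1.00e-01  8.97e+01] j [-0.51  0.22  0.71  1.9  -0.17  1.06  0.26] F [ 0.05 -0.03 -0.17] w 0.0558
dx dy dz [1.204e+01 1.000e-02 1.316e+01] yaw [ 0.018 -0.002 -0.006]
```

View pics/s16.png

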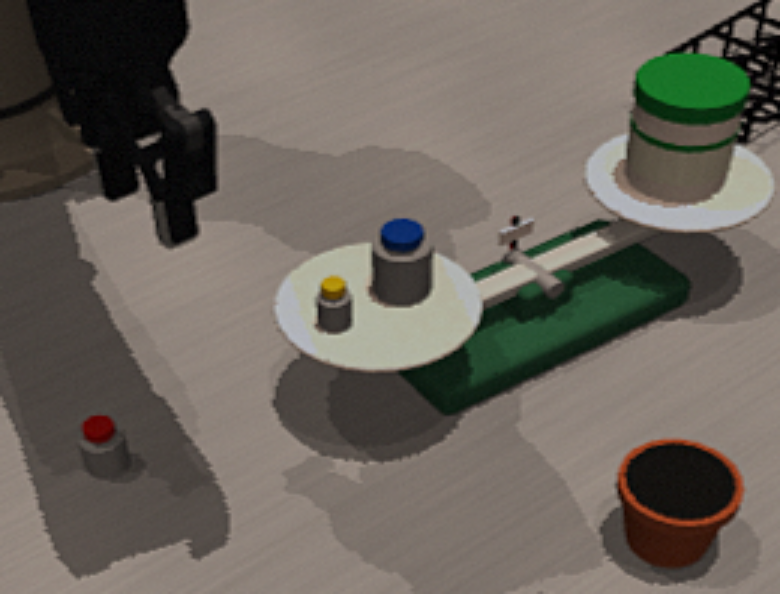

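View pics/t16.png

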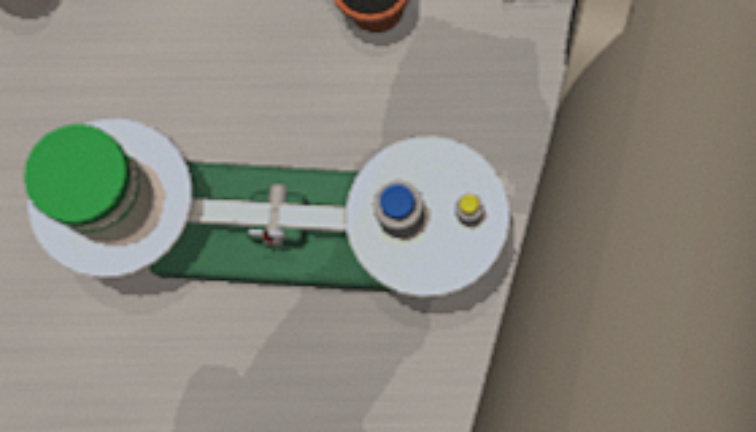

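Both weights are upright on the pan (blue (334,145), yellow (310,165)), the red weight is unmoved, and the tub is on its pan. Next I'll check that the beam is level and steady.

```bash
python3 -c "
from h import *
f=grab_frame('scene');t=grab_frame('top')
for n,a,c in (('blue',(334,145),(287,195)),('yellow',(310,165),(313,196))):
  b=blob(f['img'],*COL[n],a,20);d=blob(t['img'],*COL[n],c,14);print(n,b[0],d[0],tri([f,t],[b[0],d[0]]).round(4))
G=((50,130,70),(80,255,255))
b=blob(f['img'],*G,(430,88),25);d=blob(t['img'],*G,(168,184),28);print('lid',b[0],d[0],tri([f,t],[b[0],d[0]]).round(4))
print(bot.state()['time_s'])"
```

```text
blue [333.53703704 145.4537037 ] [286.56779661 194.43220339] [0.5384 0.0657 0.1602]
yellow [310.54054054 164.64864865] [313.23076923 195.43589744] [0.5392 0.0066 0.1432]
lid [430.60784314  89.54411765] [167.66283525 184.18007663] [0.5571 0.3208 0.1936]
18.8
```

Call:
play_rows:
  plan:
    - {"hand":0.65,"dx":0,"dy":0,"dz":0,"yaw":0}
    - {"hand":0.65,"dx":0,"dy":0,"dz":0,"yaw":0}
    - {"hand":0.65,"dx":0,"dy":0,"dz":0,"yaw":0}
    - {"hand":0.65,"dx":0,"dy":0,"dz":0,"yaw":0}
    - {"hand":0.65,"dx":0,"dy":0,"dz":0,"yaw":0}

```text
time_s: 19.3
position: [0.5368, -0.1126, 0.2774]
tool_rot: [3.124, -0.002, 1.565]
ft_force: [-0.4, -0.0, -0.5]
width: 0.0553
```

Call:
play_rows:
  plan:
    - {"hand":0.65,"dx":0,"dy":0,"dz":0,"yaw":0}
    - {"hand":0.65,"dx":0,"dy":0,"dz":0,"yaw":0}
    - {"hand":0.65,"dx":0,"dy":0,"dz":0,"yaw":0}
    - {"hand":0.65,"dx":0,"dy":0,"dz":0,"yaw":0}
    - {"hand":0.65,"dx":0,"dy":0,"dz":0,"yaw":0}

```text
time_s: 19.8
position: [0.5368, -0.1126, 0.2774]
tool_rot: [3.124, -0.002, 1.565]
ft_force: [0.8, -0.4, -0.0]
width: 0.0557
```

```bash
python3 -c "
from h import *
f=grab_frame('scene');t=grab_frame('top')
for n,a,c in (('blue',(334,145),(287,195)),('yellow',(310,165),(313,196))):
  b=blob(f['img'],*COL[n],a,20);d=blob(t['img'],*COL[n],c,14);print(n,b[0],d[0],tri([f,t],[b[0],d[0]]).round(4))
G=((50,130,70),(80,255,255))
b=blob(f['img'],*G,(430,88),25);print('lid',b[0])
print(hand_in())"
```

```text
blue [333.60185185 145.43518519] [286.56779661 194.43220339] [0.5384 0.0658 0.1602]
yellow [310.54054054 164.64864865] [313.23684211 195.34210526] [0.5394 0.0065 0.1433]
lid [430.57868852  89.53770492]
the job is handed in; nothing more can be done
None
```

I set the 500 g weight and then the 100 g weight upright on the empty pan. The beam came level, so the tub checks out at 600 g. I handed the job in at about 20 s, with the gripper open and well clear.

- **Level:** the knob tops put the loaded pan at about 101–102 mm, against 100 mm for level. The tub lid is at about 194 mm, against 195 mm expected. Both are within the 2 mm calibration.
- **Steady:** two looks about 1 s apart showed no movement of the weights or the tub.
- **Left alone:** the tub is still on its pan, and the 200 g weight is where it started.
- **Less certain:** wrist-force noise was about as large as the 100 g weight's load. I judged its touchdown partly by height, so it may have dropped by less than 1 mm on release. It stayed upright.

No check failed, but the trained networks could not tell the three weights apart, so I identified them by knob colour.

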